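# Start the desk fan at the clay bench

### The arm

A 7-joint arm with a two-finger parallel gripper is mounted at the origin on the work surface. World frame = base frame: x ahead of the robot, y to its left, z up, the work surface at z = 0. Lengths are in mm, angles in rad, forces in N, time in s.
With the tool pointing down it reaches from about 400 to 750 mm from the base axis. Payload 19.5 kg.
Tool frame: the origin (TCP) lies midway between the tips of the shut fingers; the grasp point (between the pads) lies 19 mm behind it; z points along the fingers, y is the line along which they close (so a half turn about z gives the same grasp; the last joint's range is limited). The gripper opens to 85 mm and grips with 20 to 120 N. Pads are 22 mm wide; open, the fingers measure 114 mm over their backs; the gripper's body (76 mm by 85 mm) begins 54 mm behind the grasp point. The pads swing forward as they close: fully open they stand 13 mm farther back than shut.
Start: joints at [1.114, 0.707, -0.028, 1.485, 0.022, 0.951, -0.075], TCP at [231.719, -526.214, 231.268] pointing down, gripper open.
Joint ranges: [-2.71, 2.71], [-0.32, 2.16], [-1.57, 1.52], [0, 2.45], [-1.46, 4.6], [0, 2.02], [-2.83, 2.83]. Speed limits (rad/s): [1.89, 1.89, 2.57, 2.57, 3.01, 3.01, 3.01].

### API

Orientations are given as a unit quaternion [x, y, z, w].
In Python, from station import robot, effector, kinematics, read_state, snapshot, camera_model, workorder, nets gives the robot as it stands. Calls block until the motion is done:
- robot.reach(position, orientation): joint-space move of the TCP to a pose.
- robot.move_straight(position, rotation=None, max_speed=150): straight line of the TCP; rotation=None keeps the orientation; max_speed is the mean speed in mm/s.
- robot.move_joints(angles): joint-space move.
- effector.gripper_to(opening): opening from 0.0 (shut) to 1.0 (fully open); the grip force is fixed at half the most; returns when the fingers have stopped.
- robot.sleep(seconds).
- kinematics.inverse_kinematics(position, orientation): joint angles nearest the present ones, or None.
- read_state(): the state.
- snapshot(name): name is "side" or "top" or "wrist"; returns the picture (384x512x3 uint8, red, green, blue); there is no depth.
- camera_model(name): a dict with "K" (3x3 intrinsics, pixels), "R" (3x3) and "t" (3): a world point X has camera coordinates R X + t; the wrist camera has in their place "T_tool_cam" (4x4, takes a point from camera to tool coordinates, whose origin is the TCP and whose axes are the flange's). Camera axes: x right, y down, z forward; pixel columns grow to the right and rows downward; lengths in mm; the calibration is good to about 2 mm. The wrist camera is an equidistant fisheye: a pixel r from the principal point sees the ray r / f radians off the axis. A picture is of the moment at which its call begins: read the wrist's pose just before it. camera_model takes no time and is no camera call.
A pose or a line that the arm cannot do raises robot.IKError and nothing moves.
- workorder.finish_job(): hands the job in; it is judged then, once.
Trained networks look in the newest picture that a camera, given by its name, has taken for a name from the list of things; names that differ only in an ending like _2 or _b are one class to them, and where a whole thing is asked for, a point or a joint stands for the part that bears it (a point fixed in the world has none). Each returns a list of dicts, best first, with "score" (0 to 1); they miss things now and then, are a little off and sometimes report something else, mostly with a low value. They report only what shows in the picture. A call takes as long as a camera call.
- nets.search_frame(camera, name): "position" ([column, row] in pixels, amid what is visible of it).
- nets.trace(camera, name): "pixels" (384x512 bool, what is visible of it) and "position" ([column, row] in pixels, amid what is visible of it).
The state is a dict: "time_s": time; "joint_positions": joint angles; "joint_vel": joint speeds; "tau": joint torques, N m; "eef_pos": TCP position; "eef_rot": TCP orientation; "force": force on the tool from outside, world axes, zero at the start; "wrist_torque": the same for the moment, N m; "finger_gap": opening from 0.0 (shut) to 1.0 (fully open); "gripper_force": force on a finger pad.
Only numpy, scipy, OpenCV 4.12 (cv2) and the standard library are available. Lean on these libraries where they do the work, as an engineer would, in place of code of your own. Each camera call takes 0.05 s, during which the arm holds its last target. There are 200 camera calls.

### The job

The freshly thrown pot should dry in moving air: switch the desk fan on by flipping the toggle on its foot over to the other side, so that it snaps and stays there. Keep clear of the wheel unit with the soft pot on it, and leave its matching toggle off: the pot must not spin.

Things in the scene. Friction and masses are not known exactly. Their poses are not given: they have to be found in the camera images.
- fan: fixed black desk fan: long foot 130 (x) by 270 (y) mm, 45 mm high; round caged head (120 mm across, 45 thick, top at 210) over the foot at y = +80 mm; a steel toggle at y = -80 mm. Origin: centre of the foot's underside. x: the way the toggle is flipped on (roughly away from the robot), z up. Stands left or right on the table, turned up to 20 degrees.
- fan_switch (a joint): fan's toggle, rad: 0 off (start), leans 20 degrees to -x; 0.35 upright; 0.7 on, leans to +x. Over-centre spring, 2 to 5 N to push; past centre it snaps over and stays. Hinge along y at (0, -80, 49) mm in the fan's frame. Round bat 8 mm thick, outer 20 mm is 12 mm thick, end 46 mm from the hinge; off, its end is near x = -14 mm, top at z = 92 mm. Flat plate around it, nut (radius 9 mm) to z = 51 mm.
- wheel: fixed motor-driven banding wheel, not to be touched: grey base 200 (x) by 300 (y) mm, 45 high; round aluminium wheel head (176 mm across, top at 67) centred at y = +45 mm, on it a soft clay pot (110 across, top at 192); a toggle like the fan's at y = -110 mm. Origin: centre of the base's underside; z up. Stands on the side the fan leaves free, turned up to 20 degrees.
- wheel_switch (a joint): the wheel unit's toggle, same size and action as the fan's: 0 off (start; leave it there), 0.7 on, rad. Hinge along y at (0, -110, 49) mm in the wheel's frame; off, it leans to the wheel's -x side.

How it is judged (in metres and radians):
At the end, for the whole second after the job is handed in: The fan's toggle rests on its on side (above 0.6 of 0.7 rad) and the wheel's toggle is still off (below 0.1 rad) (value of joint fan_switch above 0.6 rad and value of joint wheel_switch below 0.1 rad); the robot touches nothing.
It fails at once if the wheel's toggle is moved off its off position (more than 0.2 rad) (value of joint wheel_switch above 0.2 rad).
It fails at once if the wheel unit, its toggle or its pot is bumped (more than 3 N) (contact force between any of the fingers, the arm and wheel above 3 N).
It also fails if it takes over 32 s, if anything falls off the work surface, if the arm or the gripper's body presses on something with over 40 N, if the wrist force passes 120 N, or if a joint passes its speed limit or range.

## Working session

There is one attempt and no reset: what is moved stays moved. The work goes in short steps, each a Python script; the robot and the scene stay as the last script left them, time stands still between calls to the robot, and variables do not carry over. Pictures are saved under pics/ and viewed, at most 10 in all, crops included, and the job is handed in when it is done.

```bash
mkdir -p pics; python3 - <<'E'
from station import *
import cv2,numpy as np
np.set_printoptions(precision=3,suppress=True)
s=read_state();print(s['time_s'],s['eef_pos'],s['eef_rot'],s['finger_gap'])
for c in ['top','side']:
    im=snapshot(c);cv2.imwrite(f'pics/{c}0.png',im[:,:,::-1]);m=camera_model(c)
    print(c,m['K'],np.array(m['R']),m['t'])
    for n in ['fan','fan_switch','wheel','wheel_switch']:
        print(n,[(np.round(d['position']),round(d['score'],2)) for d in nets.search_frame(c,n)][:3])
E
```

```text
0.0 [ 231.616 -525.985  230.809] [ 0.979  0.206 -0.    -0.001] 1.0024576989685758
top [[366.393   0.    256.645]
 [  0.    366.393 197.793]
 [  0.      0.      1.   ]] [[ 0.009 -1.     0.003]
 [-0.997 -0.01  -0.072]
 [ 0.072 -0.002 -0.997]] [-64.529 559.859 862.029]
fan [(array([131., 220.]), 0.65)]
fan_switch []
wheel [(array([339., 223.]), 0.8)]
wheel_switch [(array([392., 239.]), 0.5)]
side [[351.607   0.    252.925]
 [  0.    351.607 190.35 ]
 [  0.      0.      1.   ]] [[ 0.824 -0.566 -0.005]
 [-0.537 -0.778 -0.326]
 [ 0.181  0.271 -0.945]] [-483.23   292.584  697.075]
fan [(array([165., 114.]), 0.92)]
fan_switch [(array([190., 134.]), 0.5)]
wheel [(array([293., 305.]), 0.7)]
wheel_switch [(array([311., 360.]), 0.41)]
```

View pics/top0.png

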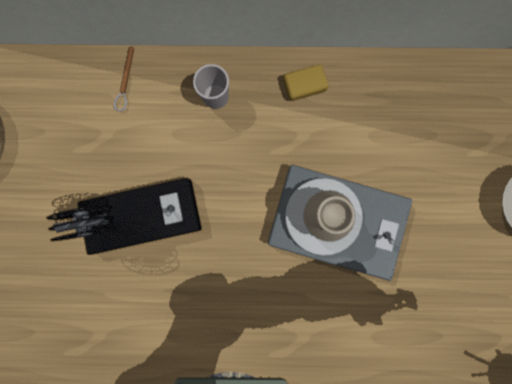

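View pics/side0.png

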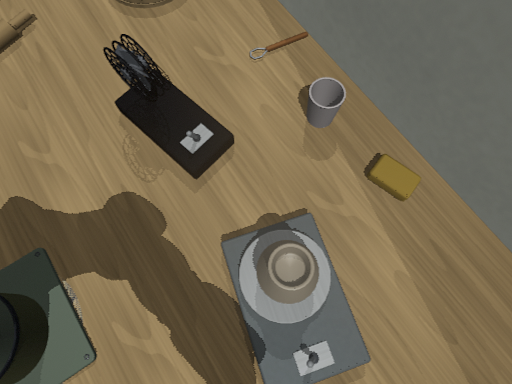

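The fan is on the left, with its white switch plate at about (171,209) in top and (197,138) in side. The wheel is on the right, with its plate at (387,236). I'll triangulate the fan's plate corners for hinge position and yaw.

```bash
cat > h.py <<'E'
from station import *
import cv2,numpy as np
np.set_printoptions(precision=2,suppress=True)
def P(c):
    m=camera_model(c);return np.array(m['K'])@np.c_[np.array(m['R']),np.array(m['t'])]
def tri(a,b):
    X=cv2.triangulatePoints(P('top'),P('side'),np.float64(a).reshape(-1,2).T,np.float64(b).reshape(-1,2).T)
    return (X[:3]/X[3]).T
def back(c,px,z):
    M=P(c);H=M[:,[0,1,3]].copy();H[:,2]+=M[:,2]*z
    q=np.linalg.solve(H,np.c_[np.float64(px),np.ones(len(px))].T);return (q[:2]/q[2]).T
def plate(im,c):
    g=cv2.cvtColor(im,cv2.COLOR_BGR2HSV);m=((g[:,:,1]<45)&(g[:,:,2]>135)).astype(np.uint8)
    r=np.zeros_like(m);x,y=c;r[y-25:y+25,x-25:x+25]=1
    cs,_=cv2.findContours(m*r,cv2.RETR_EXTERNAL,cv2.CHAIN_APPROX_NONE)
    k=max(cs,key=cv2.contourArea);h=cv2.convexHull(k)
    return cv2.approxPolyN(h,4,ensure_convex=True).reshape(-1,2)
E
python3 - <<'E'
from h import *
t=cv2.imread('pics/top0.png');s=cv2.imread('pics/side0.png')
for a,b in [((171,209),(197,138)),((387,236),(313,358))]:
    for c,im,p in (('top',t,a),('side',s,b)):
        q=plate(im,p);B=back(c,q,46);print(c,q.tolist(),'\n',B,B.mean(0))
        for i in range(4): d=B[(i+1)%4]-B[i];print(np.hypot(*d),np.degrees(np.arctan2(d[1],d[0])))
o=np.hstack([cv2.resize(t[180:240,130:210],None,fx=5,fy=5,interpolation=2),cv2.resize(s[105:165,150:230],None,fx=5,fy=5,interpolation=2)])
cv2.imwrite('pics/crop0.png',o)
E
```

```text
top [[182, 220], [165, 223], [160, 196], [176, 193]] 
 [[505.12 114.01]
 [497.79 153.34]
 [560.63 166.75]
 [568.02 129.55]] [532.89 140.91]
40.01498069598427 100.55900006432833
64.25624166713189 12.044440646544817
37.92702413573335 -78.75762944323165
64.79596931314376 -166.11757510254728
side [[213, 133], [192, 153], [180, 142], [201, 123]] 
 [[567.58 131.29]
 [502.94 115.83]
 [494.88 154.14]
 [558.76 168.38]] [531.04 142.41]
66.46357614957064 -166.54774842706655
39.15407114998852 101.87897803460885
65.44362946489224 12.566638689199426
38.12782772798223 -76.61871419188434
top [[399, 223], [392, 251], [374, 247], [382, 218]] 
 [[ 502.89 -391.27]
 [ 438.02 -373.82]
 [ 446.84 -332.23]
 [ 514.15 -351.82]] [ 475.47 -362.29]
67.169298879198 164.9462044190691
42.51908218739983 78.03203497895265
70.10008096177557 -16.23081952322054
41.02226301099712 -105.92971309437294
side [[335, 363], [300, 376], [293, 353], [326, 340]] 
 [[ 499.34 -389.95]
 [ 434.3  -370.95]
 [ 446.41 -333.57]
 [ 509.83 -350.46]] [ 472.47 -361.23]
67.7659470175553 163.71559440145035
39.28641419553924 72.0318958013871
65.62258823230677 -14.91318958460697
40.85223178065271 -104.8707495813771
```

View pics/crop0.png

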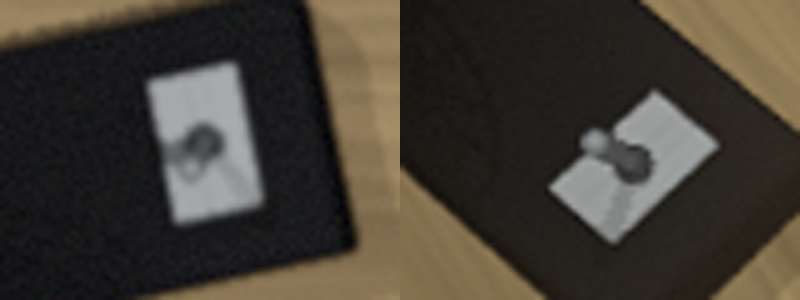

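The crop shows the plate with a dark nut at about (171,208) in top. The bat end is near (167,212) in top and (189,133) in side. Both views put the plate centre at about (532,141.5) for z=46 with a yaw of about 12.5°, so they agree. Next I'll raise the arm, swing it over, check the toggle end and take a close look.

```bash
cat >> h.py <<'E'
from scipy.spatial.transform import Rotation as Ro
A=np.radians(12.5);H=np.array([532,141.6,49.]);F=np.array([[np.cos(A),-np.sin(A),0],[np.sin(A),np.cos(A),0],[0,0,1]])
def W(x,y,z): return H+F@np.array([x,y,z-49.])   # fan x,y about hinge, world z
Q=(Ro.from_euler('z',A)*Ro.from_euler('x',np.pi)).as_quat()
E
python3 - <<'E'
from h import *
print('end tri',tri([167,212],[189,133]), 'model off end',W(-15.7,0,89),'on',W(15.7,0,89))
for c in('top','side'):
    for p in (W(-14,0,88),W(0,0,49),W(14,0,88)):
        q=P(c)@np.r_[p,1];print(c,q[:2]/q[2])
s=read_state();p=s['eef_pos']
robot.move_straight([p[0],p[1],400],max_speed=200)
print('quat',Q,'start euler',Ro.from_quat(s['eef_rot']).as_euler('xyz',degrees=True))
robot.reach(W(-60,0,260),Q)
effector.gripper_to(0.0)
s=read_state();print(s['time_s'],s['eef_pos'],s['eef_rot'],s['joint_positions'],s['force'])
cv2.imwrite('pics/w1.png',snapshot('wrist')[:,:,::-1])
m=camera_model('wrist');print(m)
for n in('fan_switch','fan'):print(n,[(d['position'],d['score']) for d in nets.search_frame('wrist',n)][:3])
T=np.array(m['T_tool_cam']);K=np.array(m['K']);R=Ro.from_quat(s['eef_rot']).as_matrix()
for p in (W(-14,0,88),W(0,0,49)):
    v=T[:3,:3].T@(R.T@(p-np.array(s['eef_pos']))-T[:3,3]);th=np.arctan2(np.hypot(v[0],v[1]),v[2]);print('pred',K[:2,2]+K[0,0]*th*v[:2]/np.hypot(v[0],v[1]))
E
```

```text
end tri [[520.39 141.3   81.73]] model off end [516.67 138.2   89.  ] on [547.33 145.    89.  ]
top [167.25 213.69]
top [170.14 208.29]
top [164.85 201.35]
side [189.3  132.75]
side [196.92 137.04]
side [198.79 124.18]
quat [0.99 0.11 0.   0.  ] start euler [-179.99    0.     23.76]
4.7833 [473.43 128.63 260.01] [ 0.99  0.11  0.   -0.  ] [-0.18  0.55 -0.25  1.73  0.17  0.88 -1.86] [ 0.49 -0.28  0.24]
{'K': array([[297.32,   0.  , 253.91],
       [  0.  , 297.32, 195.5 ],
       [  0.  ,   0.  ,   1.  ]]), 'T_tool_cam': array([[   0.  ,   -0.94,   -0.33,   84.13],
       [   1.  ,    0.  ,   -0.  ,   -2.58],
       [   0.  ,   -0.33,    0.94, -143.9 ],
       [   0.  ,    0.  ,    0.  ,    1.  ]])}
fan_switch [([250.9, 130.8], 0.6)]
fan [([176.9, 118.9], 0.84)]
pred [256.41 132.01]
pred [256.17 116.48]
```

View pics/w1.png

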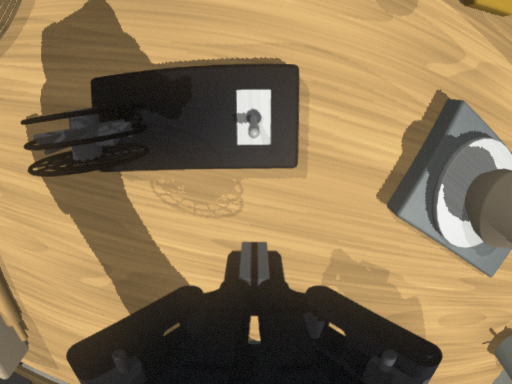

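The wrist view shows the bat end at (253,130) and the nut at (254,117), both within about 3 px of prediction. The path is clear, so I'll go down in front of the toggle and push in steps.

```bash
python3 - <<'E'
from h import *
robot.move_straight(W(-60,-1,74),max_speed=120)
f0=np.array(read_state()['force'])
for x in [-42,-34,-28,-24,-20,-17,-14,-11,-8,-6]:
    robot.move_straight(W(x,-1,74),max_speed=40)
    s=read_state();f=F.T@(np.array(s['force'])-f0);print(x,round(s['time_s'],2),f)
    if abs(f[0])>12: break
robot.move_straight(W(-60,-1,74),max_speed=100)
robot.move_straight(W(-60,-1,180),max_speed=150)
for c in('top','side'):
    im=snapshot(c)[:,:,::-1];cv2.imwrite(f'pics/{c}1.png',im)
s=read_state();print(s['time_s'],s['force'])
im=snapshot('wrist')[:,:,::-1];cv2.imwrite('pics/w2.png',im)
a=cv2.imread('pics/side1.png')
o=np.hstack([cv2.resize(a[105:165,150:230],None,fx=5,fy=5),cv2.resize(im[40:190,170:320],(400,300))])
cv2.imwrite('pics/crop1.png',o)
E
```

```text
-42 7.23 [-0.74 -0.41  0.73]
-34 7.58 [ 0.65 -0.25  0.03]
-28 7.88 [-2.03  0.01 -0.52]
-24 8.13 [-1.17 -0.06  0.66]
-20 8.38 [-0.75  0.04  0.42]
-17 8.63 [-0.49  0.01  0.91]
-14 8.88 [ 0.1  -0.42 -0.15]
-11 9.13 [-0.38 -0.1  -0.12]
-8 9.38 [-0.44  0.19 -0.36]
-6 9.63 [-3.48  1.02  0.4 ]
11.2833 [ 0.03 -0.17  0.53]
```

View pics/crop1.png

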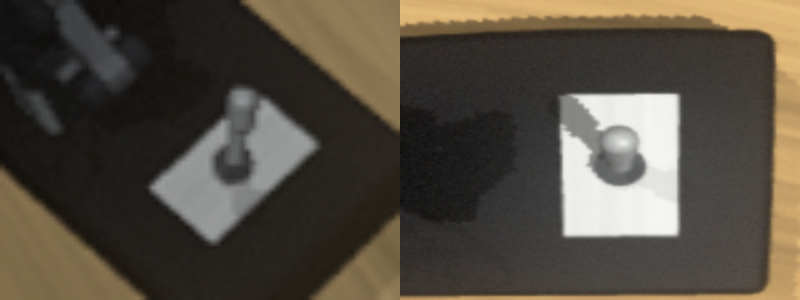

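In the side view the bat end is now at (198,124), against a prediction of (198.8,124.2) for on. The force trace shows the push and the snap, and the arm is clear at z=180.

```bash
python3 -c "
from station import *
print(workorder.finish_job())"
```

```text
the job is handed in; nothing more can be done
None
```

The fan's toggle has snapped over to its on side, the wheel unit was kept clear of, and the job is handed in at about 11 s of robot time; the hand-in returned no verdict.

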